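# Finish the canteen display

## Robot

A 7-joint arm with a two-finger parallel gripper is mounted at the origin on the work surface. World frame = base frame: x ahead of the robot, y to its left, z up, the work surface at z = 0. Lengths are in mm, angles in rad, forces in N, time in s.
With the tool pointing down it reaches from about 400 to 900 mm from the base axis. Payload 5.6 kg.
Tool frame: the origin (TCP) lies at the very end of the fingers, on their centre line; the grasp point (between the pads) lies robot.hold_point_z behind it (robot.hold_point_z is the distance from the TCP to the grasp point, in mm); y points along the fingers, x is the direction in which the jaws open and shut, and the axes are right-handed (so a half turn about y gives the same grasp; the last joint's range is limited). The gripper opens to 92 mm and grips with 3 to 60 N. Pads are 20 mm wide; open, the fingers measure 128 mm over their backs; the gripper's body (75 mm by 189 mm) begins 69 mm behind the grasp point.
Start: joints at [-1.338, 0.468, -0.012, 1.603, 0.006, 1.071, -0.056], TCP at [177.047, 625.43, 214.592] pointing down, gripper open.
Joint ranges: [-2.53, 2.53], [-0.31, 2.02], [-1.57, 1.55], [0.28, 2.44], [-1.29, 4.43], [0.15, 1.84], [-2.92, 2.92]. Speed limits (rad/s): [2.57, 2.57, 3.14, 3.14, 3.14, 3.14, 3.14].

## Interface

Orientations are given as a unit quaternion [w, x, y, z].
In Python, from plant import robot gives the robot as it stands.
- The arm moves only by the shell command python3 -m handwheel 'ROWS' [FORCE]. ROWS is JSON, one flat list of numbers, 7 for each row, row after row: the opening, from 0 (shut) to 1 (fully open), then the shift along the world's x, y, z in cm, then the turn, a rotation vector about the world's x, y, z in degrees. A call has 1 to 20 rows; each row is the pose to reach, as a shift and turn from the pose commanded when the call began; what a row does not reach only later rows make up. A row lasts 1/12 s, in which the tool goes at most 41.7 mm and 7.16 degrees, less where a joint would pass 70% of its speed; a pose out of reach is approached as far as the arm can. A call with a gripper value outside its range is refused whole. The fingers move at their own pace and stop on an object; FORCE is the grip in N (left out, the last holds). Time passes only in rows, so rows that repeat a pose let the fingers close. It gives the time, the measured TCP pose, the force and the opening at its end, in the units of the state.
- robot.get_state(): the state, without advancing time (a new reading comes with each control period).
- robot.camera(name): name is "side" or "top"; returns a dict with "color" (420x560x3 uint8, red, green, blue), "range_z" (420x560 float32, mm along the optical axis (not along the pixel's ray), 0 where there is no reading), "mtx" (3x3 intrinsics, pixels), "k1" (the pictures are not rectified: a ray, as slopes to the right and down, at radius r is drawn at 1 + k1 r^2 times it, then the intrinsics apply), "xyz" and "attitude" of the camera in the world. Camera axes: x right, y up, looking along -z (the intrinsics and any distortion apply to the point x, -y, -z); pixel columns grow to the right and rows downward; lengths in mm; the calibration is good to about 2 mm. A picture is of the moment at which its call begins.
- robot.hand_in(): hands the job in, once; it reports no verdict.
The state is a dict: "clock": time; "joint_pos": joint angles; "joint_velocities": joint speeds; "joint_torque": joint torques, N m; "ee_pos": TCP position; "tool_rot": TCP orientation; "contact_force": force on the tool from outside, world axes, zero at the start; "torque": the same for the moment, N m; "gripper_width": opening from 0.0 (shut) to 1.0 (fully open).
Only numpy, scipy, OpenCV 4.12 (cv2) and the standard library are available. Lean on these libraries where they do the work, as an engineer would, in place of code of your own. Each camera call takes 0.05 s, during which the arm holds its last target. There are 200 camera calls.

## Task

Finish the canteen display: hang the clay canteen by its arch handle on the iron hook arm of the corner étagère, so that it hangs free and still, and move the flat wooden potter's paddle from the tool caddy into the slot of the small wooden display block, blade down and fully home. Leave the other pieces where they stand.

Things in the scene. Friction and masses are not known exactly. Their poses are not given: they have to be found in the camera images.
- canteen: Terracotta canteen, 0.35 kg, on its foot: flat round body (104 mm diameter in its x-z plane, 60 mm thick along y, top at 106 mm), short neck (22 mm diameter, top at 122 mm), and over it an arch handle of 12 mm round bar in the x-z plane: bar axis at 166 mm for |x| < 12, 156 mm at |x| = 40, sides at |x| = 53. Opening under the bar about 57 mm high at |x| = 30. Origin: centre of the underside; z up.
- canteen_handle (a point): Middle of the top of the canteen's handle, on the axis of the 12 mm bar, 166 mm above the foot. Same axes as the canteen (bar along x). Best pinched here from above, fingers closing along y; the hook can then take the bar 30 mm to either side.
- hook: Dark iron hook arm on the front post of the corner étagère (fixed, left of the table, 250 mm tall): level 10 mm round bar, its axis 245 mm above the table. Origin: on that axis, 45 mm inside the tip. The arm runs along y, from the free tip (y = -45 mm, bent up, its top 21 mm above the arm's axis) to a brace under it (y = 75 mm) and the post (y = 120 mm). z up.
- paddle: Flat light-wood potter's paddle standing upright, blade down: blade 50 mm wide (x), 8 mm thick (y), 88 mm high; then a handle 22 mm wide (x) and 14 mm thick (y) up to 152 mm. Origin: centre of the blade's lower edge; z up along the handle. It starts in the slot of the caddy (its foot 10 mm above the table) and may lean a little there.
- caddy: Plastic tool caddy, fixed block 120 (x) x 50 (y) x 45 mm high, with a 35 mm deep slot along x centred at x = -22 mm that holds the paddle, and a round hole at x = +38 mm that holds a stick. Origin: centre of its underside.
- block: Display block of dark wood, fixed, 90 (x) x 50 (y) x 50 mm high, with one slot in the middle of its top, along x, 60 mm long, 12 mm wide, 40 mm deep (mouth chamfered 3 mm). Origin: centre of its underside.
- block_hole0 (a point): Centre of the mouth of the display block's slot, in its top face 50 mm above the table; the slot is long along x and 40 mm deep, bottom 10 mm above the table.
- stick: Bystander: dark wooden modelling stick, 12 mm diameter, 88 mm long, upright in the caddy's round hole. Origin at its lower end.
- pot: Bystander: miniature black pot, 72 mm diameter, 64 mm high, on the étagère's top tier. Origin: centre of its underside.
- dish: Bystander: brushed aluminium dish, 90 mm diameter, 22 mm high, on the étagère's lower tier. Origin: centre of its underside.
- bear: Bystander: white ceramic bear fetish, about 95 mm long, 64 mm high, on the table. Origin: between its feet.
- jar: Bystander: white lidded ceramic jar, 76 mm diameter, 88 mm high, on the table. Origin: centre of its underside.
- bowl: Bystander: black bowl, 100 mm diameter, 45 mm high, at the back of the table. Origin: centre of its underside.
Not all that is in view belongs to the job. There is more than one size of the canteen; the one meant has the size given above.

How it is judged (in metres and radians):
At the end, for the whole second after the job is handed in: The canteen hangs by its handle on the hook arm, handle middle between tip and brace, within 30 mm of the arm in height, 60 mm sideways, tilt under 0.7 rad, 40 mm or more up, at rest; the paddle stands blade down in the block's slot, 35 mm deep, within 8 mm of centre, tilt under 0.2 rad, at rest (contact force between canteen and hook above 1.2 N and z of canteen_handle in the frame of hook between -0.03 and 0.03 m and y of canteen_handle in the frame of hook between -0.042 and 0.08 m and x of canteen_handle in the frame of hook between -0.06 and 0.06 m and angle between canteen's own z axis and vertical below 0.7 rad and height (world z) of canteen above 0.04 m and linear speed of canteen below 0.05 m/s and angular speed of canteen below 0.6 rad/s and z of paddle in the frame of block_hole0 below -0.035 m and horizontal distance between paddle and block_hole0 below 0.008 m and angle between paddle's own z axis and vertical below 0.2 rad and linear speed of paddle below 0.03 m/s); the robot touches nothing.
It fails at once if A bystander (pot, dish, bear, jar, stick or bowl) is moved more than 35 mm from where it stood (distance of any of pot, dish, bear, jar, stick, bowl from where it was at the start of the episode above 0.035 m).
It also fails if it takes over 70 s, if anything falls off the work surface, if the arm or the gripper's body presses on something with over 40 N, if the wrist force passes 120 N, or if a joint passes its speed limit or range.

## Working session

There is one attempt and no reset: what is moved stays moved. The work goes in short steps, Python scripts to look and compute and a shell command to move; the robot and the scene stay as the last step left them, time stands still between calls to the robot, and variables do not carry over. Pictures are saved under pics/ and viewed, about 8 in all and at most 12, crops included, and the job is handed in when it is done.

```bash
mkdir -p pics
cat > h.py <<'E'
import numpy as np, cv2, pickle
from plant import robot
from scipy.spatial.transform import Rotation as R
def snap(n,tag):
    c=robot.camera(n); cv2.imwrite(f'pics/{tag}.png',c['color'][:,:,::-1]); pickle.dump(c,open(f'pics/{tag}.pkl','wb')); return c
def load(tag): return pickle.load(open(f'pics/{tag}.pkl','rb'))
def cloud(c):
    h,w=c['range_z'].shape; v,u=np.mgrid[:h,:w].astype(float)
    return pts(c,u.ravel(),v.ravel(),c['range_z'].ravel()).reshape(h,w,3)
def pts(c,u,v,z):
    K=np.array(c['mtx']); p=np.stack([np.atleast_1d(u),np.atleast_1d(v)],-1).astype(float).reshape(-1,1,2)
    d=np.array([c['k1'],0,0,0,0.])
    s=cv2.undistortPointsIter(p,K,d,None,None,(3,30,1e-9)).reshape(-1,2)
    z=np.atleast_1d(z)
    q=np.stack([s[:,0]*z,-s[:,1]*z,-z],-1)
    a=np.array(c['attitude'],float)
    Rm=a if a.shape==(3,3) else R.from_quat(a[[1,2,3,0]]).as_matrix()
    return q@Rm.T+np.array(c['xyz'])
def crop(c,u0,v0,u1,v1,s,tag): cv2.imwrite(f'pics/{tag}.png',cv2.resize(c['color'][v0:v1,u0:u1,::-1],None,fx=s,fy=s,interpolation=cv2.INTER_CUBIC))
E
python3 - <<'E'
from h import *
for n in('side','top'):
    c=snap(n,n+'0'); print(n,c['xyz'],c['attitude'],c['k1'],c['mtx'])
print(robot.get_state(),robot.hold_point_z)
E
```

```text
side [  91.8571636  -435.2320929  1045.10062713] [ 0.87879794  0.31113388 -0.12032803 -0.34121995] -0.02458712735996277 [[468.15898131   0.         293.37662349]
 [  0.         468.15898131 213.35156042]
 [  0.           0.           1.        ]]
top [ 451.51982273   70.33168836 1316.4539036 ] [-0.69804377 -0.03712228  0.02411262  0.71468553] -0.05099185909974495 [[407.43096039   0.         280.2997828 ]
 [  0.         407.43096039 217.10999259]
 [  0.           0.           1.        ]]
{'clock': 0.1, 'joint_pos': array([-1.33796643,  0.46831622, -0.01164096,  1.60353625,  0.00598744,
        1.07138908, -0.0562865 ]), 'joint_velocities': array([-1.03935541e-03, -2.28082594e-03,  8.79469449e-04, -1.73668064e-03,
       -1.61147662e-03,  4.17480186e-05, -3.09248685e-04]), 'joint_torque': array([ 6.32506271e-04, -5.21647990e+01, -1.25084992e-02, -2.44368571e+01,
       -5.67463296e-02,  1.40748045e-02,  4.90366745e-05]), 'ee_pos': array([176.91912407, 624.90819714, 213.71606577]), 'tool_rot': array([-0.56362771,  0.56436466,  0.42607098, -0.42694246]), 'contact_force': array([-1.15723711,  0.21418689, -0.32710353]), 'torque': array([ 0.00025956, -0.01818544, -0.03786107]), 'gripper_width': 1.0030691854014755} 18.700000000000003
```

View pics/side0.png

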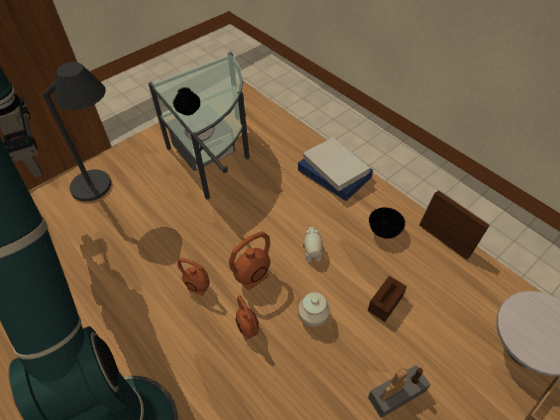

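View pics/top0.png

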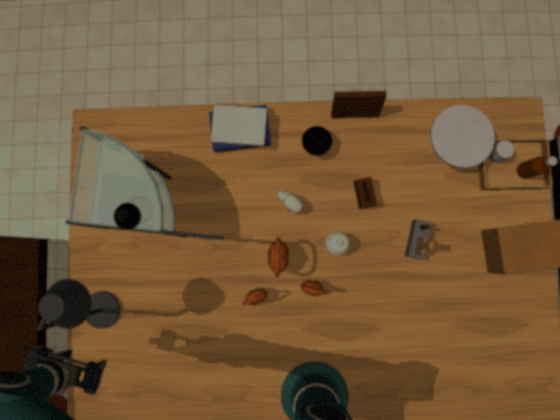

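Three canteens: side (250,262), (195,278) and (247,318); in the top view (278,257), (255,296) and (313,288). I'll measure their heights and sizes, along with the block, caddy, paddle and hook.

Run:
```python
from h import *
np.set_printoptions(precision=1,suppress=True)
for tag,boxes in (('side0',{'A':(228,230,275,290),'B':(176,258,212,296),'C':(233,296,262,340)}),('top0',{'A':(264,235,292,278),'B':(240,285,270,308),'C':(298,278,328,300)})):
    c=load(tag);P=cloud(c);I=c['color'].astype(int)
    red=(I[...,0]>1.7*I[...,2])&(I[...,0]-I[...,1]>35)&(I[...,0]>1.55*I[...,1])
    for k,(a,b,e,f) in boxes.items():
        m=np.zeros(red.shape,bool);m[b:f,a:e]=1
        p=P[m&red&(P[...,2]>8)&(P[...,2]<230)]
        q=p[p[:,2]>p[:,2].max()-75]
        xy=p[:,:2]; w,V=np.linalg.eigh(np.cov(xy.T));ax=V[:,1]
        s=(xy-xy.mean(0))@V
        top=p[p[:,2]>p[:,2].max()-12]
        print(tag,k,len(p),'zmax',p[:,2].max(),'mean',xy.mean(0),'axis deg',np.degrees(np.arctan2(ax[1],ax[0])),'ext',np.ptp(s,axis=0),'top',top.mean(0))
    for k,(a,b,e,f),lo in ((('block',(365,275,410,322),44),('caddy',(366,362,434,416),38),('hook',(190,130,235,200),225)) if tag=='side0' else (('block',(350,172,380,214),44),('caddy',(402,215,440,264),38),('hook',(160,222,232,246),225))):
        m=np.zeros(red.shape,bool);m[b:f,a:e]=1
        p=P[m&(P[...,2]>lo)&(P[...,2]<lo+(14 if k!='hook' else 60))]
        if len(p)<5: print(k,'none');continue
        r=cv2.minAreaRect(p[:,:2].astype(np.float32)); print(tag,k,len(p),p.mean(0),r)
        p=P[m&(P[...,2]>lo+25)]
        if k=='caddy':
            for z in range(60,190,15):
                s=p[(p[:,2]>z)&(p[:,2]<=z+15)]
                if len(s):print(z,len(s),s.mean(0),s.min(0),s.max(0))
        if k=='hook':
            p=P[m&(P[...,2]>225)&(P[...,2]<290)]; o=np.argsort(p[:,0]+0*p[:,1]); print(p[np.argsort(p[:,1])][::max(1,len(p)//25)])
c=load('side0')
a=cv2.resize(c['color'][225:345,165:285,::-1],(480,480),interpolation=2)
b=cv2.resize(c['color'][355:420,360:440,::-1],(320,260),interpolation=2)
d=cv2.resize(c['color'][270:325,360:420,::-1],(320,220)[:2],interpolation=2)
cv2.imwrite('pics/crop0.png',np.hstack([a,np.vstack([b,d])]))
crop(load('top0'),60,120,240,250,4,'crop1')
```

```text
side0 A 1300 zmax 175.60042507936635 mean [432.1  92.5] axis deg 176.20088600518608 ext [ 53.8 116.3] top [437.8 100.9 168.8]
side0 B 593 zmax 127.41186357268384 mean [314.  165.7] axis deg 113.93919589962834 ext [40.7 83.7] top [317.1 173.6 119.8]
side0 C 541 zmax 125.64200798147908 mean [334.4  -9.4] axis deg 75.32794173190116 ext [40.2 81. ] top [339.8  -2.9 119. ]
side0 block 610 [ 634.3 -178.5   49.4] ((635.255126953125, -178.04672241210938), (93.42805480957031, 51.003822326660156), 9.146140098571777)
side0 caddy 996 [ 478.9 -343.6   44.6] ((483.7615661621094, -340.349853515625), (51.41316604614258, 123.140380859375), 75.4748764038086)
60 45 [ 472.2 -339.6   68.5] [ 436.3 -354.4   63.1] [ 518.5 -324.3   74.6]
75 57 [ 476.8 -340.9   82.1] [ 437.  -355.3   75.1] [ 521.1 -325.1   89.9]
90 92 [ 474.5 -338.7   97.7] [ 436.7 -355.2   90.1] [ 524.6 -324.9  105. ]
105 33 [ 454.5 -335.3  111.8] [ 447.6 -342.3  105.1] [ 469.8 -326.4  118.8]
120 36 [ 455.4 -336.   128.2] [ 450.3 -342.4  120.1] [ 468.6 -326.6  134.9]
135 30 [ 455.2 -335.5  143.7] [ 449.4 -342.6  136.4] [ 469.  -325.8  149.8
[... 2031 characters left out ...]
33.7 247.8] ((513.7618408203125, 322.80596923828125), (176.989013671875, 32.28691482543945), 83.40744018554688)
[[492.5 236.2 261.6]
 [493.1 248.3 251.6]
 [493.4 254.2 248.1]
 [496.  261.2 253. ]
 [496.3 267.5 247.6]
 [493.9 275.6 246.9]
 [499.2 283.  249.5]
 [496.8 288.9 246.4]
 [502.1 296.1 250.3]
 [497.1 304.2 249.6]
 [505.3 310.3 245.7]
 [505.3 317.6 248.9]
 [502.8 323.2 248. ]
 [503.1 331.4 247. ]
 [503.2 339.  248.5]
 [506.  344.9 246.5]
 [503.5 352.6 247.8]
 [506.2 360.  249.8]
 [512.1 367.4 242.3]
 [509.1 373.1 251. ]
 [506.7 381.5 249.6]
 [514.9 387.2 248.4]
 [509.6 394.7 250.1]
 [512.6 401.  247.3]
 [531.4 404.3 245.2]
 [510.  406.  248.3]
 [531.  407.4 252.5]
 [512.8 409.4 246. ]]
```

View pics/crop0.png

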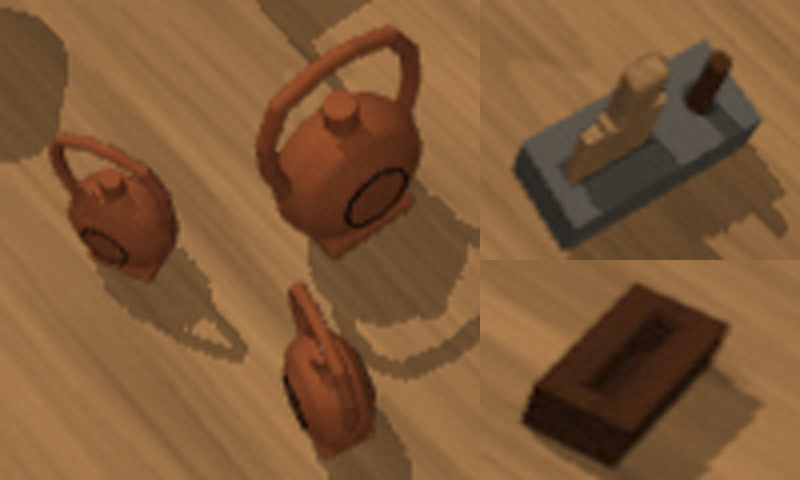

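The large one at side (250,262) and top (278,257) is the canteen meant: its top is at about 172 mm and it is about 114 mm wide. The other two are only about 125 mm tall. The crop confirms this, and it also shows the paddle leaning slightly in the left slot of the caddy, and the block with its slot free. Next I'll work out the tool axes, bar line, hook line and obstacles.

Run:
```python
from h import *
np.set_printoptions(precision=3,suppress=True)
s=robot.get_state();q=s['tool_rot'];M=R.from_quat(q[[1,2,3,0]]).as_matrix();print(M, 'jaw yaw',np.degrees(np.arctan2(M[1,0],M[0,0])))
for tag,(a,b,e,f) in (('side0',(228,225,275,290)),('top0',(264,235,292,278))):
    c=load(tag);P=cloud(c);I=c['color'].astype(int)
    m=np.zeros(P.shape[:2],bool);m[b:f,a:e]=1
    p=P[m&(P[...,2]>150)&(P[...,2]<180)]
    l=cv2.fitLine(p[:,:2].astype(np.float32),cv2.DIST_HUBER,0,.01,.01).ravel();print(tag,'bar',l,np.degrees(np.arctan2(l[1],l[0])),p.min(0),p.max(0),p.mean(0))
    p=P.reshape(-1,3); h=p[(p[:,2]>240)&(p[:,2]<258)&(p[:,1]>255)&(p[:,1]<345)&(abs(p[:,0]-500)<25)]
    l=cv2.fitLine(h[:,:2].astype(np.float32),cv2.DIST_HUBER,0,.01,.01).ravel();print('hook',len(h),l,'x at y=281',l[2]+l[0]/l[1]*(281-l[3]),h[:,2].mean())
    t=p[(p[:,2]>240)&(p[:,2]<285)&(p[:,1]>200)&(p[:,1]<260)&(abs(p[:,0]-495)<25)];print('tip',t.min(0),t.max(0))
    # paddle handle top & lower
    for lo,hi in((158,168),(105,130)):
        t=p[(p[:,2]>lo)&(p[:,2]<hi)&(abs(p[:,0]-462)<20)&(abs(p[:,1]+335)<20)];print('paddle',lo,len(t),t.mean(0),cv2.minAreaRect(t[:,:2].astype(np.float32)))
c=load('side0');P=cloud(c)
for n,(a,b,e,f) in {'lamphead':(60,62,105,105),'lampbase':(72,172,110,196),'pot':(172,88,200,114)}.items():
    p=P[b:f,a:e].reshape(-1,3);p=p[p[:,2]>(250 if n!='lampbase' else 5)];print(n,p.min(0),p.max(0),np.median(p,0))
```

```text
[[ 0.272 -0.    -0.962]
 [ 0.962 -0.002  0.272]
 [-0.002 -1.    -0.   ]] jaw yaw 74.19479461289
side0 bar [  0.999  -0.05  437.005  99.949] -2.870674 [390.979  93.51  150.669] [487.983 109.509 175.6  ] [436.091 100.67  165.017]
hook 117 [  0.137   0.991 499.241 298.47 ] x at y=281 496.82388 248.56312515612365
tip [487.924 236.959 242.422] [498.071 259.611 267.608]
paddle 158 76 [ 460.708 -334.254  161.626] ((461.7876892089844, -334.08160400390625), (13.40492057800293, 21.52520179748535), 72.15773010253906)
paddle 105 54 [ 454.532 -335.246  116.878] ((457.0574035644531, -336.56671142578125), (9.860018730163574, 26.08308219909668), 45.54704284667969)
top0 bar [  1.     -0.029 438.755 102.069] -1.6792496 [391.084  95.765 150.406] [487.575 109.311 175.722] [437.675 101.786 164.162]
hook 130 [  0.126   0.992 499.965 300.652] x at y=281 497.4746 247.14905132367795
tip [489.89  236.182 243.063] [498.851 259.965 266.964]
paddle 158 28 [ 462.945 -335.889  161.379] ((462.95538330078125, -335.14398193359375), (12.288684844970703, 19.381362915039062), 73.76752471923828)
paddle 105 20 [ 463.126 -330.124  116.136] ((464.3822021484375, -332.07586669921875), (6.90606689453125, 24.34742546081543), 74.5648422241211)
lamphead [  91.857 -435.232  348.306] [ 397.973  636.13  1045.101] [338.188 572.906 390.409]
lampbase [  91.857 -435.232    5.17 ] [ 340.999  739.582 1045.101] [279.842 673.372  15.367]
pot [  91.857 -435.232  250.134] [ 633.545  601.051 1045.101] [548.658 474.068 290.702]
```

```bash
python3 -m handwheel '[1,2,-9,6,0,0,0, 1,4,-16,10,0,0,0, 1,5.3,-22.5,10,0,0,0, 1,5.3,-22.5,10,0,0,0, 1,5.3,-22.5,10,0,0,0, 1,5.3,-22.5,10,0,0,0, 1,12,-32,8,0,0,13.5, 1,19,-42,6,0,0,13.5, 1,26,-52.3,4.5,0,0,13.5, 1,26,-52.3,4.5,0,0,13.5, 1,26,-52.3,4.5,0,0,13.5, 1,26,-52.3,4.5,0,0,13.5, 1,26,-52.3,4.5,0,0,13.5, 1,26,-52.3,4.5,0,0,13.5, 1,26,-52.3,4.5,0,0,13.5, 1,26,-52.3,4.5,0,0,13.5, 1,26,-52.3,4.5,0,0,13.5, 1,26,-52.3,4.5,0,0,13.5]' 20
```

```text
clock: 1.6
ee_pos: [436.5, 102.9, 259.3]
tool_rot: [0.51, -0.51, -0.49, 0.49]
contact_force: [-0.2, 0.3, 0.3]
gripper_width: 1.0
```

```bash
python3 -m handwheel '[1,0.1,-0.1,-4,0,0,0, 1,0.1,-0.1,-7,0,0,0, 1,0.1,-0.1,-9.5,0,0,0, 1,0.1,-0.1,-11.2,0,0,0, 1,0.1,-0.1,-11.2,0,0,0, 1,0.1,-0.1,-11.2,0,0,0, 0,0.1,-0.1,-11.2,0,0,0, 0,0.1,-0.1,-11.2,0,0,0, 0,0.1,-0.1,-11.2,0,0,0, 0,0.1,-0.1,-11.2,0,0,0, 0,0.1,-0.1,-11.2,0,0,0, 0,0.1,-0.1,-11.2,0,0,0, 0,0.1,-0.1,-11.2,0,0,0, 0,0.1,-0.1,-11.2,0,0,0]' 25; python3 -c "
from h import *
snap('side','side1')
c=load('side1');crop(c,200,190,320,300,5,'crop2')"
```

```text
clock: 2.77
ee_pos: [438.1, 101.4, 147.6]
tool_rot: [-0.51, 0.51, 0.49, -0.49]
contact_force: [-0.1, 0.7, 0.2]
gripper_width: 0.439
```

View pics/crop2.png

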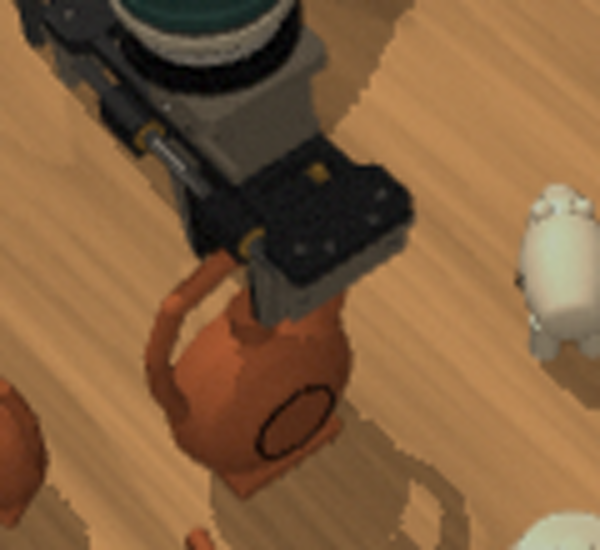

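```bash
python3 -m handwheel '[0,0,0,0,0,0,0, 0,0,0,0,0,0,0, 0,0,0,0,0,0,0, 0,0,0,0,0,0,0, 0,0,0,0,0,0,0, 0,0,0,0,0,0,0, 0,0,0,0,0,0,0, 0,0,0,0,0,0,0]' 25 && python3 -m handwheel '[0,0,0,1,0,0,0, 0,0,0,3,0,0,0, 0,0,0,5.5,0,0,0, 0,0,0,8,0,0,0, 0,0,0,10.5,0,0,-1, 0,0,0,12.7,0,0,-3, 0,0.5,2,12.7,0,0,-5, 0,1,5,12.7,0,0,-5, 0,1.5,7.2,12.7,0,0,-5, 0,1.5,7.2,12.7,0,0,-5, 0,1.5,7.2,12.7,0,0,-5, 0,1.5,7.2,12.7,0,0,-5, 0,1.5,7.2,12.7,0,0,-5]'
python3 - <<'E'
from h import *
c=snap('side','side2');crop(c,150,100,310,240,5,'crop3')
t=snap('top','top2')
P=cloud(t);I=t['color'].astype(int)
E
```

```text
clock: 3.48
ee_pos: [438.0, 101.5, 147.6]
tool_rot: [0.51, -0.51, -0.49, 0.49]
contact_force: [0.4, 1.0, 0.1]
gripper_width: 0.122
clock: 4.57
ee_pos: [452.8, 172.2, 274.5]
tool_rot: [-0.531, 0.531, 0.466, -0.467]
contact_force: [-0.4, 0.6, -4.0]
gripper_width: 0.121
```

View pics/crop3.png

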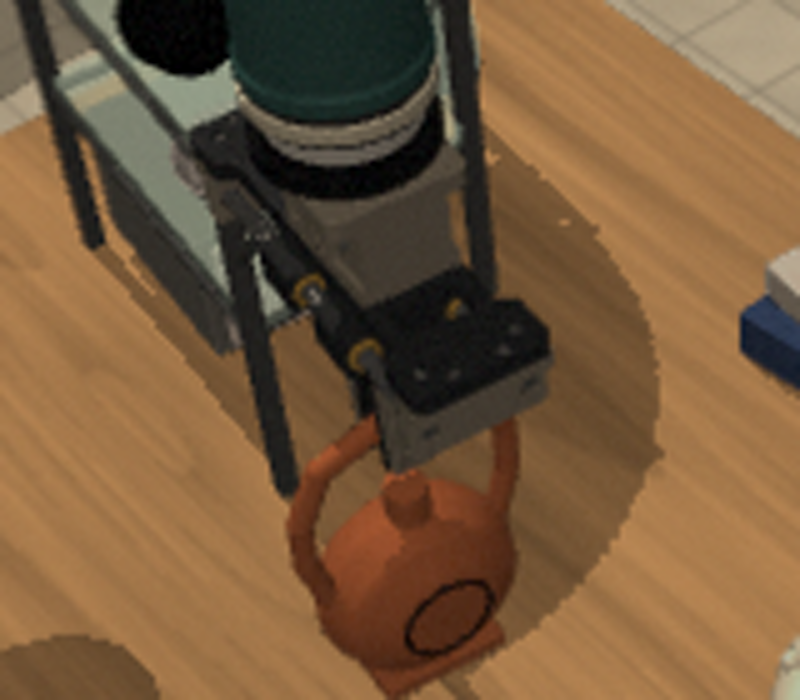

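The canteen is held upright with the hook behind it. Next I'll insert it along the arm and watch the force.

```bash
python3 -m handwheel '[0,0.3,2,0,0,0,0, 0,0.6,4,0,0,0,0, 0,0.8,6,0,0,0,0, 0,1,8,0,0,0,0, 0,1.2,9,0,0,0,0, 0,1.3,10,0,0,0,0, 0,1.5,11,0,0,0,0, 0,1.6,12,0,0,0,0, 0,1.7,13,0,0,0,0, 0,1.7,13,0,0,0,0, 0,1.7,13,0,0,0,0, 0,1.7,13,0,0,0,0]'
python3 - <<'E'
from h import *
c=snap('side','side3');a=cv2.resize(c['color'][75:215,160:280,::-1],(480,560),interpolation=2)
t=snap('top','top3');b=cv2.resize(t['color'][190:290,180:260,::-1],(320,400),interpolation=2)
cv2.imwrite('pics/crop4.png',np.hstack([a,np.vstack([b,np.zeros((160,320,3),np.uint8)])]))
E
```

```text
clock: 5.67
ee_pos: [470.1, 302.5, 274.5]
tool_rot: [-0.531, 0.531, 0.467, -0.467]
contact_force: [0.2, 0.3, -5.4]
gripper_width: 0.121
```

View pics/crop4.png

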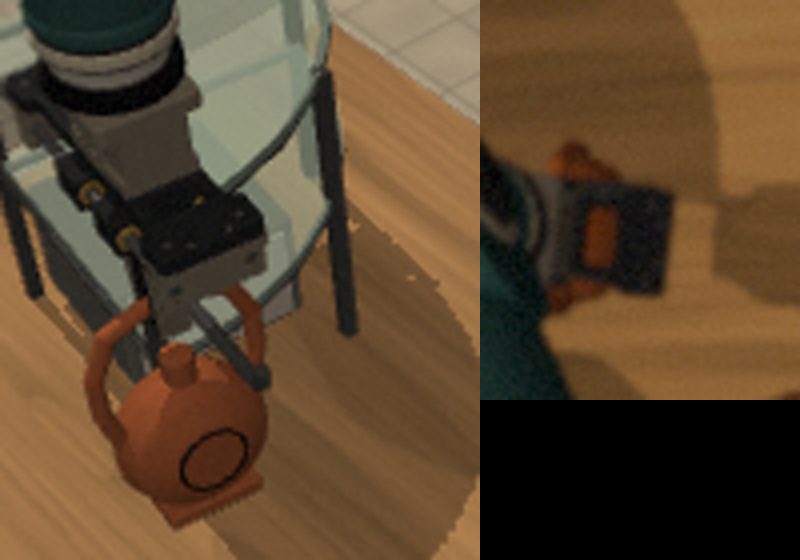

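The arm passes through the handle opening on the +x side of the neck, with its tip visible at crop (258,378). Now I'll lower it.

```bash
python3 -m handwheel '[0,0,0,-1,0,0,0, 0,0,0,-2,0,0,0, 0,0,0,-2.6,0,0,0, 0,0,0,-2.6,0,0,0, 0,0,0,-2.6,0,0,0]' 25; for i in 1 2; do python3 -m handwheel '[0,0,0,-0.1,0,0,0, 0,0,0,-0.2,0,0,0, 0,0,0,-0.3,0,0,0, 0,0,0,-0.3,0,0,0]' 8; done;  python3 -m handwheel '[0,0,0,-0.1,0,0,0, 0,0,0,-0.2,0,0,0, 0,0,0,-0.3,0,0,0, 0,0,0,-0.3,0,0,0]' 5
```

```text
clock: 6.18
ee_pos: [469.7, 303.1, 247.8]
tool_rot: [-0.531, 0.531, 0.467, -0.468]
contact_force: [-0.6, -0.0, -4.0]
gripper_width: 0.12
clock: 6.52
ee_pos: [470.0, 303.5, 245.6]
tool_rot: [-0.531, 0.531, 0.467, -0.467]
contact_force: [-0.3, -0.3, -4.1]
gripper_width: 0.123
clock: 6.85
ee_pos: [470.3, 303.6, 242.7]
tool_rot: [-0.531, 0.531, 0.467, -0.467]
contact_force: [-1.5, 0.8, -2.0]
gripper_width: 0.126
clock: 7.18
ee_pos: [470.0, 303.5, 239.4]
tool_rot: [0.531, -0.531, -0.467, 0.467]
contact_force: [-1.0, -0.0, -1.1]
gripper_width: 0.129
```

```bash
python3 -m handwheel '[0,0,0,-0.2,0,0,0, 0,0,0,-0.4,0,0,0, 0,0,0,-0.6,0,0,0, 0,0,0,-0.6,0,0,0, 0,0,0,-0.6,0,0,0, 0,0,0,-0.6,0,0,0]' 3
python3 - <<'E'
from h import *
c=snap('side','side4');a=cv2.resize(c['color'][75:215,160:280,::-1],(480,560),interpolation=2)
cv2.imwrite('pics/crop5.png',a)
E
```

```text
clock: 7.68
ee_pos: [470.0, 303.5, 233.6]
tool_rot: [0.531, -0.531, -0.467, 0.467]
contact_force: [-0.7, 0.8, -0.7]
gripper_width: 0.125
```

View pics/crop5.png

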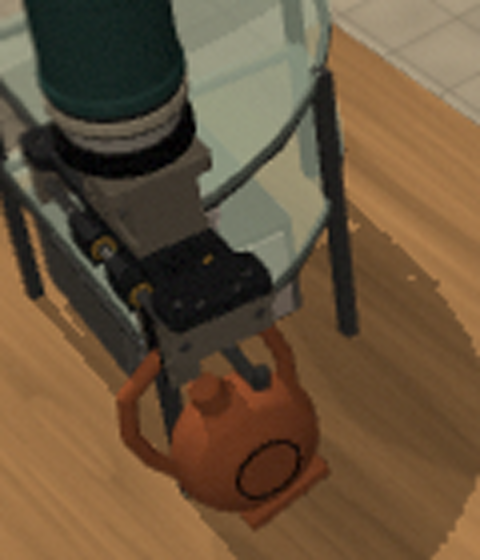

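```bash
python3 -m handwheel '[0.2,0,0,0,0,0,0, 0.3,0,0,0,0,0,0, 0.4,0,0,0,0,0,0, 0.45,0,0,0,0,0,0, 0.45,0,0,0,0,0,0, 0.45,0,0,0,0,0,0, 0.45,0,0,0,0,0,0, 0.45,0,0,0,0,0,0, 0.45,0,0,0,0,0,0]' && python3 -m handwheel '[0.45,0,0,1,0,0,0, 0.45,0,0,2.5,0,0,0, 0.45,0,0,5,0,0,0, 0.45,0,0,8,0,0,0, 0.45,0,0,11,0,0,0, 0.45,0,0,11,0,0,0, 0.45,0,-3,11,0,0,0, 0.45,0,-7,11,0,0,0, 0.45,0,-11,11,0,0,0, 0.45,0,-15,11,0,0,0, 0.45,0,-19,11,0,0,0, 0.45,0,-19,11,0,0,0, 0.45,0,-19,11,0,0,0]'
python3 - <<'E'
from h import *
c=snap('side','side5');a=cv2.resize(c['color'][75:255,150:290,::-1],(467,600),interpolation=2)
cv2.imwrite('pics/crop6.png',a)
E
```

```text
clock: 8.48
ee_pos: [470.0, 303.4, 233.6]
tool_rot: [-0.531, 0.531, 0.467, -0.467]
contact_force: [-0.2, -0.2, -0.3]
gripper_width: 0.45
clock: 9.57
ee_pos: [470.3, 111.3, 344.5]
tool_rot: [0.532, -0.532, -0.467, 0.465]
contact_force: [0.3, 0.8, 0.4]
gripper_width: 0.451
```

View pics/crop6.png

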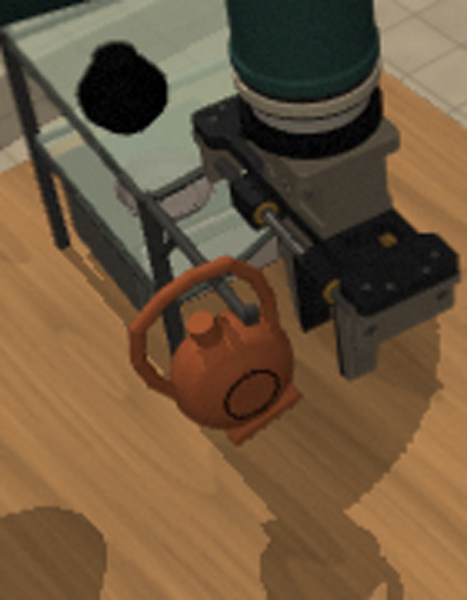

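The canteen hangs on the arm; the bar is seen across the hook at crop (250,310), and the pot and dish are undisturbed. Next the paddle.

```bash
python3 -m handwheel '[0.45,-0.8,-4,0,0,0,0, 0.45,-0.8,-8,0,0,0,0, 0.45,-0.8,-12,0,0,0,0, 0.45,-0.8,-16,0,0,0,0, 0.45,-0.8,-20,0,0,0,-3.5, 0.45,-0.8,-24,0,0,0,-7.2, 0.45,-0.8,-28,-2,0,0,-7.2, 0.45,-0.8,-32,-4,0,0,-7.2, 0.45,-0.8,-36,-6,0,0,-7.2, 0.45,-0.8,-39,-8,0,0,-7.2, 0.45,-0.8,-42,-10,0,0,-7.2, 0.45,-0.8,-44.6,-12.5,0,0,-7.2, 0.45,-0.8,-44.6,-14.4,0,0,-7.2, 0.45,-0.8,-44.6,-14.4,0,0,-7.2, 0.45,-0.8,-44.6,-14.4,0,0,-7.2, 0.45,-0.8,-44.6,-14.4,0,0,-7.2, 0.45,-0.8,-44.6,-14.4,0,0,-7.2]'
```

```text
clock: 11.03
ee_pos: [463.7, -331.6, 201.0]
tool_rot: [-0.558, 0.559, 0.434, -0.433]
contact_force: [0.3, 0.1, 0.2]
gripper_width: 0.446
```

```bash
python3 -m handwheel '[0.45,0,0,-2,0,0,0, 0.45,0,0,-4,0,0,0, 0.45,0,0,-6,0,0,0, 0.45,0,0,-7.9,0,0,0, 0.45,0,0,-7.9,0,0,0, 0.45,0,0,-7.9,0,0,0]'; python3 -m handwheel '[0,0,0,0,0,0,0, 0,0,0,0,0,0,0, 0,0,0,0,0,0,0, 0,0,0,0,0,0,0, 0,0,0,0,0,0,0, 0,0,0,0,0,0,0, 0,0,0,0,0,0,0]' 25; python3 -c "
from h import *
c=snap('side','side6')"
```

```text
clock: 11.53
ee_pos: [462.7, -331.9, 121.3]
tool_rot: [-0.559, 0.559, 0.433, -0.433]
contact_force: [0.7, 0.2, -0.3]
gripper_width: 0.451
clock: 12.12
ee_pos: [462.3, -333.5, 121.3]
tool_rot: [-0.559, 0.56, 0.433, -0.433]
contact_force: [-1.0, -1.1, 4.3]
gripper_width: 0.153
```

```bash
python3 -m handwheel '[0,0,0,1,0,0,0, 0,0,0,2.5,0,0,0, 0,0,0,4.5,0,0,0, 0,0,0,7,0,0,0, 0,0,0,9.5,0,0,0, 0,3,3,9.5,0,0,6, 0,6,5.5,9.5,0,0,12, 0,9,8,9.5,0,0,18, 0,12,11,9.5,0,0,24, 0,15,13.5,9.5,0,0,24, 0,17.2,15.5,9.5,0,0,24, 0,17.2,15.5,9.5,0,0,24, 0,17.2,15.5,9.5,0,0,24, 0,17.2,15.5,9.5,0,0,24, 0,17.2,15.5,9.5,0,0,24, 0,17.2,15.5,9.5,0,0,24]'
python3 - <<'E'
from h import *
np.set_printoptions(precision=1,suppress=True)
s=robot.get_state();q=s['tool_rot'];M=R.from_quat(q[[1,2,3,0]]).as_matrix();print(s['ee_pos'],M,s['gripper_width'])
c=snap('side','side7');P=cloud(c);crop(c,340,210,460,330,5,'crop7')
# paddle blade: visible pts between z 95 and 185 near TCP
p=P.reshape(-1,3);I=c['color'].reshape(-1,3).astype(int)
t=s['ee_pos'];a=np.radians(9.4);ex=np.array([np.cos(a),np.sin(a)]);ey=np.array([-ex[1],ex[0]])
d=p[:,:2]-t[:2];lx=d@ex;ly=d@ey
for z in range(80,215,15):
    m=(p[:,2]>z)&(p[:,2]<=z+15)&(abs(lx)<40)&(abs(ly)<25)
    if m.sum()>3: print(z,m.sum(),'lx',lx[m].min(),lx[m].max(),'ly',np.percentile(ly[m],[5,50,95]),'zmin',p[m,2].min(),I[m].mean(0))
E
```

```text
clock: 13.5
ee_pos: [632.9, -179.0, 215.9]
tool_rot: [0.458, -0.458, -0.539, 0.539]
contact_force: [-0.5, 0.1, 0.2]
gripper_width: 0.155
[ 632.9 -179.   215.9] [[-0.2 -0.  -1. ]
 [ 1.   0.  -0.2]
 [ 0.  -1.   0. ]] 0.15464860329812213
95 11 lx -24.837405426150912 10.600728545001177 ly [-4.4 -3.6  0.8] zmin 105.77542036662521 [98.1 68.5 42.2]
110 29 lx -26.06553931977751 20.56035508515276 ly [-4.6 -4.3  1.9] zmin 112.77701368890803 [119.4  86.6  54. ]
125 31 lx -25.91416980616541 20.28186324443098 ly [-4.7 -4.1  1.9] zmin 125.12887245438765 [119.5  87.4  55.2]
140 33 lx -25.579935101572378 22.430824976859075 ly [-4.8 -4.3  1.3] zmin 140.31738637830767 [117.1  85.4  53.6]
155 39 lx -26.58718741516503 22.96349769399825 ly [-4.6 -4.   2.3] zmin 155.30138566459414 [118.4  86.6  54.1]
170 28 lx -25.129821080480397 18.70335219299635 ly [-4.5 -3.8  1.7] zmin 171.4098225487744 [116.8  85.5  53.6]
185 45 lx -25.53572968747638 5.238521116225839 ly [-5.9 -1.5  3.7] zmin 185.29738562338355 [132.4  96.6  61.1]
200 32 lx -14.361952973535304 -5.207144658191845 ly [-7.9 -1.8  6.1] zmin 200.14383362085766 [123.1  90.2  56.8]
```

View pics/crop7.png

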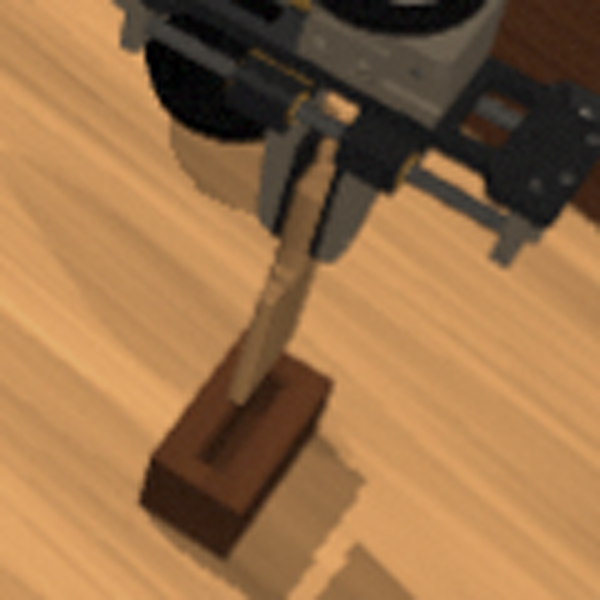

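```bash
python3 -m handwheel '[0,0.3,0.07,-1,0,0,0, 0,0.3,0.07,-2.5,0,0,0, 0,0.3,0.07,-4,0,0,0, 0,0.3,0.07,-5.2,0,0,0, 0,0.3,0.07,-5.2,0,0,0, 0,0.3,0.07,-5.2,0,0,0]'; python3 -m handwheel '[0,0,0,-0.3,0,0,0, 0,0,0,-0.6,0,0,0, 0,0,0,-0.9,0,0,0, 0,0,0,-1.2,0,0,0, 0,0,0,-1.2,0,0,0, 0,0,0,-1.2,0,0,0]'
```

```text
clock: 14.05
ee_pos: [636.5, -177.0, 162.7]
tool_rot: [0.458, -0.457, -0.539, 0.54]
contact_force: [0.2, -0.0, 0.4]
gripper_width: 0.148
clock: 14.55
ee_pos: [637.0, -176.9, 151.5]
tool_rot: [0.457, -0.457, -0.54, 0.54]
contact_force: [-0.5, 0.8, -1.1]
gripper_width: 0.15
```

```bash
python3 -m handwheel '[0,0,0,-0.4,0,0,0, 0,0,0,-0.8,0,0,0, 0,0,0,-1.2,0,0,0, 0,0,0,-1.6,0,0,0, 0,0,0,-2,0,0,0, 0,0,0,-2.4,0,0,0, 0,0,0,-2.4,0,0,0]'; python3 -m handwheel '[0,0,0,-0.2,0,0,0, 0,0,0,-0.4,0,0,0, 0,0,0,-0.6,0,0,0, 0,0,0,-0.6,0,0,0]'
```

```text
clock: 15.13
ee_pos: [636.4, -176.6, 126.4]
tool_rot: [0.457, -0.456, -0.539, 0.54]
contact_force: [-1.0, 0.6, -1.6]
gripper_width: 0.15
clock: 15.47
ee_pos: [637.1, -177.0, 121.5]
tool_rot: [-0.457, 0.457, 0.54, -0.54]
contact_force: [-0.9, -0.1, -0.4]
gripper_width: 0.15
```

```bash
python3 -m handwheel '[0,0,0,-0.1,0,0,0, 0,0,0,-0.2,0,0,0, 0,0,0,-0.2,0,0,0]'; python3 -m handwheel '[0.3,0,0,0,0,0,0, 0.45,0,0,0,0,0,0, 0.45,0,0,0,0,0,0, 0.45,0,0,0,0,0,0, 0.45,0,0,0,0,0,0, 0.45,0,0,0,0,0,0, 0.45,0,0,0,0,0,0, 0.45,0,0,2,0,0,0, 0.45,0,0,5,0,0,0, 0.45,0,0,9,0,0,0, 0.45,0,0,13,0,0,0, 0.45,-3,0,14,0,0,0, 0.45,-7,0,14,0,0,0, 0.45,-11,0,14,0,0,0, 0.45,-14,3,14,0,0,0, 0.45,-14,3,14,0,0,0, 0.45,-14,3,14,0,0,0]'
python3 - <<'E'
from h import *
np.set_printoptions(precision=1,suppress=True)
a=np.radians(9.4);ex=np.array([np.cos(a),np.sin(a)]);ey=np.array([-ex[1],ex[0]])
for n in('side','top'):
    c=snap(n,n+'8');P=cloud(c).reshape(-1,3);d=P[:,:2]-[634.8,-178.7];lx=d@ex;ly=d@ey
    for lo,hi in((52,95),(105,140),(155,170)):
        m=(P[:,2]>lo)&(P[:,2]<hi)&(abs(lx)<40)&(abs(ly)<20)
        if m.sum()>3:print(n,lo,m.sum(),np.percentile(lx[m],[2,50,98]),np.percentile(ly[m],[2,50,98]),P[m,2].max())
c=load('side8');A=cv2.resize(c['color'][75:235,150:290,::-1],(420,480),interpolation=2);B=cv2.resize(c['color'][230:340,335:425,::-1],(380,464),interpolation=2)
B=np.vstack([B,np.zeros((16,380,3),np.uint8)]);cv2.imwrite('pics/crop8.png',np.hstack([A,B]))
E
```

```text
clock: 15.72
ee_pos: [637.4, -177.1, 121.3]
tool_rot: [-0.457, 0.457, 0.54, -0.539]
contact_force: [-3.3, 0.9, 8.7]
gripper_width: 0.15
clock: 17.13
ee_pos: [496.1, -145.2, 260.0]
tool_rot: [-0.457, 0.456, 0.541, -0.539]
contact_force: [0.9, 0.1, 0.0]
gripper_width: 0.452
side 52 100 [-38.  -11.9  33.8] [-16.6  -2.8  17.9] 94.49661967170493
side 105 64 [-10.3  -6.8   7.9] [-6.4 -1.8  6.7] 139.57045014164999
side 155 31 [-7.3 -0.4 11. ] [-6.3 -2.   1.5] 163.047670791408
top 52 66 [-28.7   2.4  32.7] [-3.3  3.4 17.8] 94.74421763728719
top 105 23 [-10.8  -2.7  14.3] [-0.3  6.   7.7] 137.24671224586928
top 155 34 [-8.6  0.8 11.7] [-6.7  0.2  6.5] 165.1116520687683
```

View pics/crop8.png

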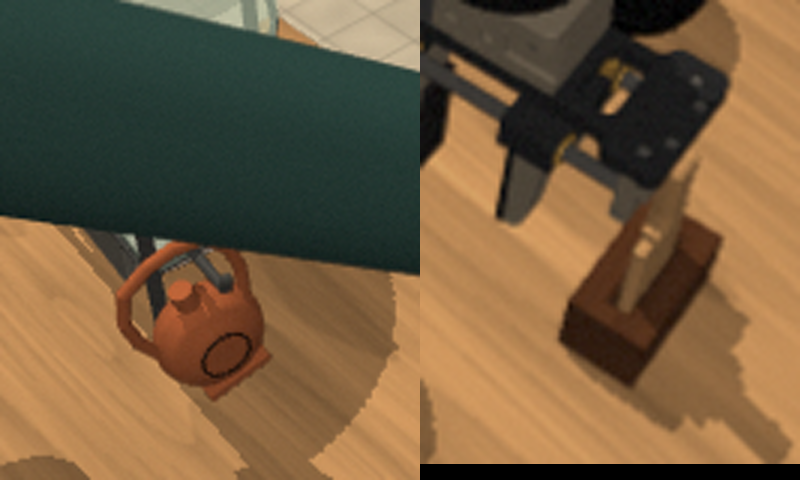

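The paddle stands upright in the slot: its top is at the same z as in the caddy, with 8.7 N felt at the bottom. The canteen still hangs. I'll make one numeric check of the handle in the hook frame and of whether it is still, then hand in.

Run:
```python
from h import *
np.set_printoptions(precision=1,suppress=True)
hx=np.array([.9915,-.13]);hy=np.array([.13,.9915])
def chk(c):
    P=cloud(c);I=c['color'].astype(int)
    red=(I[...,0]>1.7*I[...,2])&(I[...,0]>1.5*I[...,1])&(I[...,0]-I[...,1]>25)
    p=P[red];p=p[(p[:,2]>70)&(p[:,2]<300)&(abs(p[:,0]-490)<90)&(abs(p[:,1]-300)<60)]
    d=p[:,:2]-[497.3,283];x=d@hx;y=d@hy
    m=p[:,2]>210
    print(len(p),'z',p[:,2].min(),p[:,2].max(),'handle x',x[m].min(),x[m].max(),'y',np.percentile(y[m],[5,50,95]),'all x',x.min(),x.max(),'mean',p.mean(0))
chk(load('side5'));chk(load('side8'));chk(snap('side','s9'));chk(snap('top','t9'))
t0=cloud(load('top0'));t9=cloud(load('t9'))
diff=(abs(load('top0')['color'].astype(int)-load('t9')['color'].astype(int)).sum(2)>60)
for n,(u,v) in dict(pot=(127,215),bear=(290,202),jar=(338,243),bowl=(317,140),stick=(428,228),smallB=(255,296),smallC=(313,288)).items(): print(n,diff[v-8:v+9,u-8:u+9].mean())
robot.hand_in()
print(robot.get_state()['clock'])
```

```text
1460 z 87.7137574657753 263.4766039797656 handle x -72.80321255456644 42.28745173378862 y [ 8.8 13.3 19.9] all x -74.10965994257435 52.287608809940345 mean [488.6 287.8 180.4]
1404 z 86.42760405606316 264.97128012882865 handle x -73.39562621180656 43.37093402916467 y [ 8.9 12.9 20.4] all x -74.55216720152067 53.11091230075672 mean [487.5 287.2 177. ]
1420 z 90.60322940586639 264.48370021284677 handle x -74.15185503510345 44.1832533128302 y [ 8.7 12.8 19.6] all x -74.47653831568869 52.204795085879766 mean [487.9 287.4 177.9]
696 z 107.30070222131758 265.54318766267625 handle x -68.96944961099382 43.04069148503787 y [ 9.9 14.5 21.4] all x -72.02687079375947 51.23805798455274 mean [492.5 293.2 198.6]
pot 0.0
bear 0.0
jar 0.20069204152249134
bowl 0.0
stick 0.8546712802768166
smallB 0.0
smallC 0.0
the job is handed in; nothing more can be done
the job is handed in; nothing more can be done
```

The job is handed in at about 17 s on the robot's clock. The canteen hangs by its handle on the étagère's hook arm, and the paddle stands blade down in the display block's slot. The hand-in gave no verdict, so what follows is from my own checks.

- **Canteen:** I took the large one of the three, 172 mm tall over its handle. I put the handle over the hook arm, lowered it until the hook took the weight, then let go. The handle lies about 13 mm inside the hook's origin along the arm, with its middle roughly 15 mm to one side (limit 60 mm). It is visibly tilted, by my estimate about 0.25 rad (limit 0.7). Side-camera pictures taken seconds apart put it in the same place to within the noise, so it is still.
- **Paddle:** I pushed it down until I felt 8.7 N at the slot bottom, at the same tool height as in the caddy. It stands upright and within about 2 mm of the slot centre. The gripper had moved well clear of both before the hand-in.
- **Other pieces:** The top view is unchanged at the pot, bear, bowl and both small canteens. It did change at the stick (85% of pixels) and the jar (20%). I put that down to the paddle having left the caddy and to the arm and its shadow. I did not check the stick or jar separately, or the dish at the end; nothing I did came near any of the three.

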